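# Set the roller press to the third click

## Robot

A 6-joint arm with a two-finger parallel gripper is mounted at the origin on the work surface. World frame = base frame: x ahead of the robot, y to its left, z up, the work surface at z = 0. Lengths are in m, angles in degrees, forces in N, time in s.
With the tool pointing down it reaches from about 0.3 to 0.75 m from the base axis. Payload 8.5 kg.
Tool frame: the origin (TCP) lies at the very end of the fingers, on their centre line; the grasp point (between the pads) lies 19 mm behind it; z points along the fingers, y is the direction in which the jaws open and shut (so a half turn about z gives the same grasp; the last joint's range is limited). The gripper opens to 85 mm and grips with 20 to 120 N. Pads are 22 mm wide; open, the fingers measure 114 mm over their backs; the gripper's body (76 mm by 85 mm) begins 54 mm behind the grasp point. The pads swing forward as they close: fully open they stand 13 mm farther back than shut.
Start: joints at [56.992, 21.807, 74.336, -0, 83.858, -12.336], TCP at [0.194, 0.515, 0.231] pointing down, gripper open.
Joint ranges: [-178.18, 178.18], [-50.72, 133.34], [12.68, 142.11], [-81.47, 261.47], [9.98, 163.14], [-165.26, 165.26]. Speed limits (degrees/s): [136.94, 136.94, 180, 180, 180, 180].

## Interface

Orientations are given as a 3x3 rotation matrix whose columns are the frame's x, y, z axes.
In Python, from rig import env, vision, close_job, spotter gives the robot as it stands. The module is installed in compiled form; this text tells all that it offers.
- The arm moves only by the tool jog_arm, never from a script. Its argument "plan" is a list that holds one entry, the list of rows, each a list of 6 numbers: the shift along the tool's x, y, z in units of 40 mm (1.0 is 40 mm), then the turn, a rotation vector about the tool's x, y, z in units of 0.15 rad (1.0 is 0.15 rad). A call has 1 to 10 rows; each row shifts and turns the commanded pose from where the row before left it, along the tool's axes as they then stand; what a row does not reach is not made up. A row lasts 1/10 s, in which the tool goes at most 50 mm and 8.59 degrees, less where a joint would pass 70% of its speed; a pose out of reach is approached as far as the arm can. A call with a number of a shift or a turn outside -1 to 1 is refused whole. A call with a gripper value outside its range is refused whole. "grip" is the opening, from -1 (shut) to 1 (fully open), set as the call begins (left out, the last holds). The fingers move at their own pace and stop on an object; "squeeze" is the grip in N (left out, the last holds). Time passes only in rows, so rows that do not move let the fingers close. It gives the time, the measured TCP pose, the force and the opening at its end, in the units of the state.
- env.observe(): the state, without advancing time (a new reading comes with each control period).
- vision.get_image(name): name is "side" or "top"; returns (picture, depth): 384x512x3 uint8, red, green, blue; 384x512 float32, m along the optical axis (not along the pixel's ray), 0 where there is no reading.
- vision.camera_info(name): a dict with "fx", "fy", "cx", "cy" (pixels), "rvec" (rotation vector, rad) and "tvec" (3), from world to camera coordinates, as OpenCV has them. Camera axes: x right, y down, z forward; pixel columns grow to the right and rows downward; lengths in m; the calibration is good to about 2 mm. A picture is of the moment at which its call begins. camera_info takes no time and is no camera call.
- close_job(): hands the job in, once; it reports no verdict.
Trained networks look in the newest picture that a camera, given by its name, has taken for a name from the list of things; names that differ only in an ending like _2 or _b are one class to them, and where a whole thing is asked for, a point or a joint stands for the part that bears it (a point fixed in the world has none). Each returns a list of dicts, best first, with "score" (0 to 1); they miss things now and then, are a little off and sometimes report something else, mostly with a low value. They report only what shows in the picture. A call takes as long as a camera call.
- spotter.trace(camera, query): "pixels" (384x512 bool, what is visible of it) and "rect" ([left, top, right, bottom] in pixels, round what is visible of it).
The state is a dict: "time_s": time; "q": joint angles; "qvel": joint speeds; "joint_efforts": joint torques, N m; "position": TCP position; "tool_rot": TCP orientation; "ft_force": force on the tool from outside, world axes, zero at the start; "wrist_torque": the same for the moment, N m; "grip_width": finger opening in m.
Only numpy, scipy, OpenCV 4.12 (cv2) and the standard library are available. Lean on these libraries where they do the work, as an engineer would, in place of code of your own. Each camera call takes 0.05 s, during which the arm holds its last target.

## Task

A collage on 3 mm board is waiting to go through the roller press, whose gap lever opens the rollers one millimetre per click. With the fingertips, pushing and never gripping it, slide the lever on top of the press all the way back to its closed stop (the crank's end), then push it out again click by click and leave it seated in the third notch from the stop. Do not run past the third click, do not force the lever, and leave everything else where it lies.

Things in the scene. Friction and masses are not known exactly. Their poses are not given: they have to be found in the camera images.
- press: Grey tabletop roller press, fixed: 450 mm wide (its y), base 210 mm deep (x), hand crank at its -y end, feed table toward -x. Origin: centre of the underside, on the table; z up, turned only in yaw. Its cover's flat top is 150 mm above the origin, x = -30 to +105, y = -200 to +200 mm, bearing a 1.5 mm gate plate with the lever's slot along y at x = +50 mm. Its end cheeks rise 6 mm higher.
- gap_lever (a joint): Lever position in m along the press's +y: 0 at the closed stop (crank's end), 0.084 at the open end. Spring notches every 14 mm: 0, 0.014, 0.028, 0.042 (third), 0.056, 0.070, 0.084; crests halfway. Leaving a notch takes 5 to 8 N, easing to nothing at the crest; past it the lever jumps ahead by itself into the next notch (or onto the stop). It starts in or near the first or second notch.
- lever_top (a point): Middle of the top edge of the gap lever, 189 mm above the press's underside, at x = 50 mm, y = -42 mm + q in its frame (q: joint value). The lever is an upright flat grip in the slot: 34 mm wide (press x), 18 mm thick (press y, the way it slides), a 4 mm steel plate between two black plastic scales. The scales span heights 156 to 186 mm; the plate goes on to 189 mm.
- closed_stop (a point): Point on the cover's top (150 mm above the press's underside) where the lever's middle stands when fully back at the closed stop; x = 50 mm, y = -42 mm in the press's frame. The cover is clear for at least 85 mm along the slot line from this point toward the crank and for 140 mm the other way.
- collage_board: Loose 3 mm board with cut-paper shapes, 100 x 170 mm, lying on the press's feed table (76 mm high); origin centre of its underside. To be left alone.
- tape_roll: Loose roll of paper tape lying flat on the cover beyond the slot's open end: 82 mm across, 24 mm high; origin centre of its underside. To be left alone.
- glue_stick: Loose glue stick standing on the cover beyond the slot's closed end: 28 mm across, 74 mm high; origin centre of its underside. To be left alone.
- craft_knife: Retractable craft knife, 158 mm long along its x, 18 mm wide, 17 mm high, lying on the table; origin under the middle of its handle. To be left alone.
- brayer: Rubber hand roller (brayer) lying on the table, about 180 mm long along its x, roller 90 mm wide, 32 mm high; origin on the table near its middle. To be left alone.
- brush_jar: Glass jar with brushes, 72 mm across, 95 mm high (brushes up to 175 mm), on the table; origin centre of its underside. To be left alone.
- paste_pot: White paste pot with a grey lid, 88 mm across, 76 mm high, on the table; origin centre of its underside. To be left alone.
- paper_weight: Turned brass paperweight with a knob, 60 mm across, 62 mm high, on the table; origin centre of its underside. To be left alone.

How it is judged:
By the outcome, as a careful person would: the job done as asked, in the order asked, and still so for the second after the job is handed in, with the robot touching nothing.
It also fails if it takes over 58 s, if anything falls off the work surface, if the arm or the gripper's body presses on something with over 40 N, if the wrist force passes 120 N, or if a joint passes its speed limit or range.

## Working session

There is one attempt and no reset: what is moved stays moved. The work goes in short steps, Python scripts to look and compute and a tool call to move; the robot and the scene stay as the last step left them, time stands still between calls to the robot, and variables do not carry over. Pictures are saved under pics/ and viewed, and the job is handed in when it is done.

Besides the shell and the picture viewer there is one more tool, called after "Request:" as name([rows], argument=value, ...), one row to a line, values as JSON. jog_arm: Moves the arm, as the interface text tells. Its arguments: {"type":"object","properties":{"plan":{"type":"array"},"grip":{"type":"number"},"squeeze":{"type":"number"}},"required":["plan"]}

```bash
mkdir -p pics; cat > h.py <<'E'
import numpy as np, cv2
from rig import env, vision, close_job, spotter
def cam(n):
    c=vision.camera_info(n);R=cv2.Rodrigues(np.array(c['rvec'],float))[0];return c,R,np.array(c['tvec'],float).ravel()
def unproj(n,depth,mask):
    c,R,t=cam(n);v,u=np.nonzero(mask&(depth>0));z=depth[v,u]
    P=np.stack([(u-c['cx'])/c['fx']*z,(v-c['cy'])/c['fy']*z,z],1)
    return (P-t)@R,u,v
def proj(n,X):
    c,R,t=cam(n);P=np.atleast_2d(X)@R.T+t
    return np.stack([P[:,0]/P[:,2]*c['fx']+c['cx'],P[:,1]/P[:,2]*c['fy']+c['cy']],1)
def save(n,img): cv2.imwrite('pics/'+n,img[:,:,::-1])
E
python3 - <<'E'
from h import *
s=env.observe();print(s)
for n in('top','side'):
    im,d=vision.get_image(n);save(n+'0.png',im);np.savez(n+'0.npz',im=im,d=d)
    for q in('press','gap_lever','glue_stick','tape_roll'):
        for r in spotter.trace(n,q)[:2]:
            print(n,q,r['score'],r['rect'],r['pixels'].sum())
            if r['score']>.4:
                P,_,_=unproj(n,d,r['pixels']);print('  med',np.median(P,0).round(4),'max z',np.percentile(P[:,2],98).round(4))
                np.save(f'm_{n}_{q}.npy',r['pixels'])
                break
E
```

```text
{'time_s': 0.0, 'q': array([ 5.69925421e+01,  2.18406101e+01,  7.43833178e+01, -1.51332585e-04,
        8.38578311e+01, -1.23359406e+01]), 'qvel': array([ 0.06123926, -0.09097098, -0.09030619,  0.06834443,  0.01569607,
       -0.04032754]), 'joint_efforts': array([ 5.39725806e-04, -4.48442674e+01, -2.31285793e+01, -5.75484910e-05,
        4.57747039e-03, -2.56284108e-05]), 'position': array([0.1940021 , 0.51434667, 0.23072379]), 'tool_rot': array([[-9.35619617e-01,  3.53008969e-01, -7.75133560e-04],
       [ 3.53009691e-01,  9.35618898e-01, -1.19808168e-03],
       [ 3.02296028e-04, -1.39457838e-03, -9.99998982e-01]]), 'ft_force': array([-0.02209569,  0.10539997, -0.28356468]), 'wrist_torque': array([-0.00021266,  0.00751257, -0.04851336]), 'grip_width': 0.08502493631663767}
top press 0.56 [216.9, 141.3, 362.3, 241.5] 9147
  med [ 0.5323 -0.0599  0.1199] max z 0.1596
top gap_lever 0.39 [279.1, 161.0, 285.7, 178.0] 39
top glue_stick 0.42 [315.1, 165.0, 327.3, 171.5] 67
  med [ 0.5968 -0.2204  0.2207] max z 0.2287
top tape_roll 0.55 [224.3, 163.7, 246.3, 185.0] 365
  med [0.5889 0.0845 0.1614] max z 0.1807
side press 0.82 [192.2, 146.4, 364.2, 273.8] 10756
  med [ 0.5054 -0.1146  0.1179] max z 0.1567
side gap_lever 0.62 [294.0, 172.6, 304.1, 184.2] 115
  med [ 0.5967 -0.0942  0.1759] max z 0.1898
side glue_stick 0.57 [327.2, 180.1, 334.8, 204.3] 211
  med [ 0.596  -0.229   0.1924] max z 0.2247
side tape_roll 0.62 [239.9, 149.2, 267.3, 167.9] 402
  med [0.591  0.0871 0.166 ] max z 0.1762
```

```bash
python3 - <<'E'
from h import *
a=np.load('top0.npz')['im'];b=np.load('side0.npz')['im']
save('a.png',cv2.resize(a[120:260,200:380],None,fx=4.4,fy=4.2,interpolation=cv2.INTER_CUBIC))
save('b.png',cv2.resize(b[130:290,180:380],None,fx=4,fy=3.7,interpolation=cv2.INTER_CUBIC))
E
```

```text
(no output)
```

View pics/top0.png

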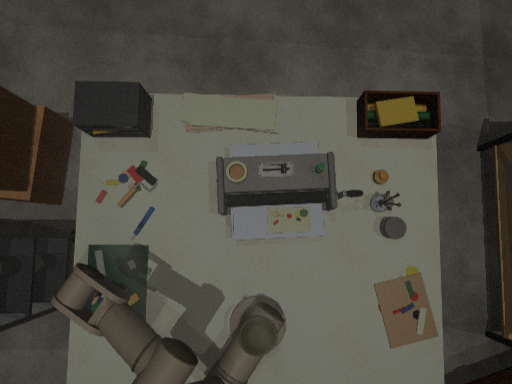

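View pics/a.png

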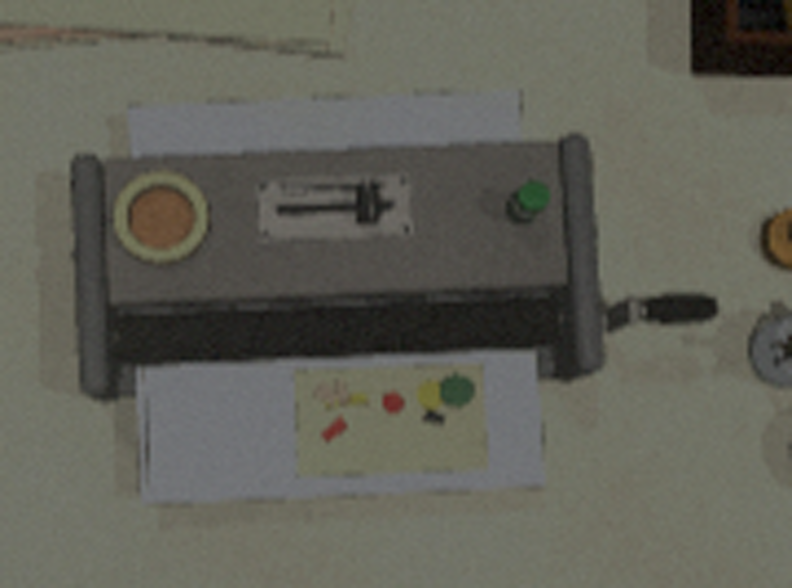

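View pics/side0.png

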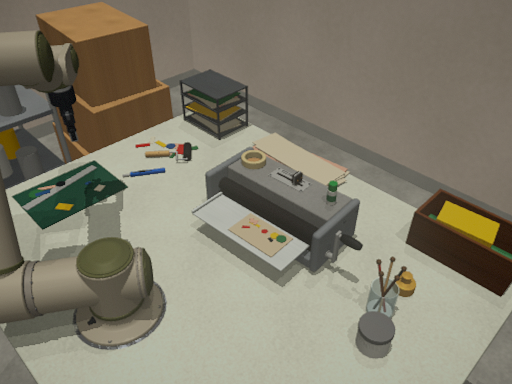

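View pics/b.png

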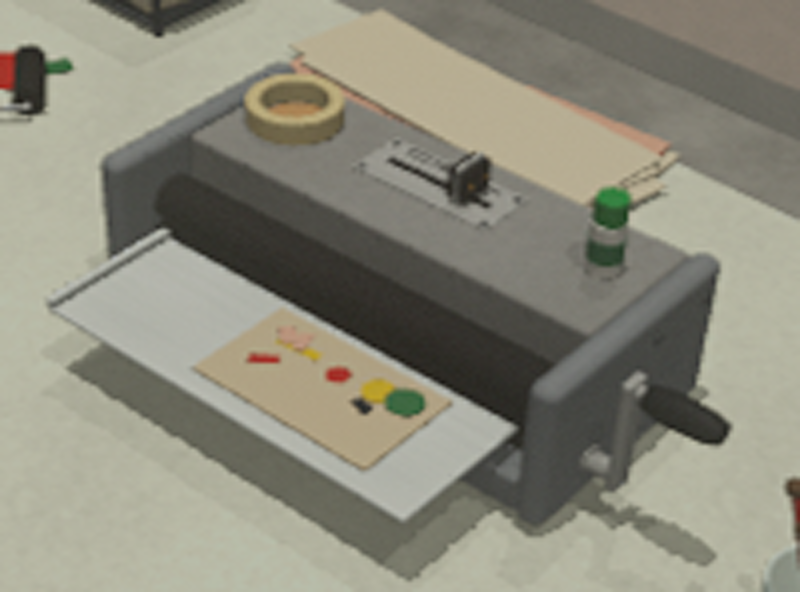

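```bash
cat > fit.py <<'E'
from h import *
from scipy.optimize import minimize
out={}
for n in('top','side'):
    f=np.load(n+'0.npz');d=f['d'];m=np.ones(d.shape,bool)
    P,u,v=unproj(n,d,m)
    k=(P[:,0]>.35)&(P[:,0]<.8)&(P[:,1]>-.4)&(P[:,1]<.3)
    P=P[k]
    # cover top: z .145-.155 ; cheeks .1535-.16
    top=P[(P[:,2]>.13)&(P[:,2]<.172)]
    print(n,len(top),'median z',np.median(top[:,2]),np.percentile(top[:,2],[10,90]))
    # rect fit of all top (cover+cheeks) via minAreaRect
    r=cv2.minAreaRect((top[:,:2]*1000).astype(np.float32));print(r)
    out[n]=top
    a=np.load(f'm_side_gap_lever.npy') if n=='side' else np.load('m_top_press.npy')&False
    for q in('glue_stick','tape_roll','gap_lever'):
        try: mm=np.load(f'm_{n}_{q}.npy')
        except Exception: continue
        Q,_,_=unproj(n,d,mm); print(q,np.percentile(Q,[5,50,95],axis=0).round(4).tolist())
    # lever points: z .165-.195 near
    L=P[(P[:,2]>.163)&(P[:,2]<.2)&(abs(P[:,1]+.085)<.05)&(abs(P[:,0]-.6)<.06)]
    print('lever pts',len(L),L.mean(0).round(4),np.percentile(L,[5,95],axis=0).round(4).tolist())
    # dark scales edges: rows
E
python3 fit.py
```

```text
top 4386 median z 0.15071772235596698 [0.14544826 0.15656357]
((552.6321411132812, -113.99014282226562), (219.17190551757812, 549.4013061523438), 3.570831775665283)
glue_stick [[0.5882, -0.2313, 0.1644], [0.5968, -0.2204, 0.2207], [0.6099, -0.2108, 0.2278]]
tape_roll [[0.5548, 0.0528, 0.1461], [0.5889, 0.0845, 0.1614], [0.6192, 0.1166, 0.1783]]
lever pts 48 [ 0.6004 -0.0889  0.1842] [[0.5861, -0.0962, 0.1715], [0.6157, -0.081, 0.192]]
side 4802 median z 0.14981200088685775 [0.14099586 0.15586446]
((556.0812377929688, -114.4864501953125), (222.4929962158203, 552.4528198242188), 3.531139612197876)
glue_stick [[0.5903, -0.2366, 0.1556], [0.596, -0.229, 0.1924], [0.6093, -0.2159, 0.2239]]
tape_roll [[0.5523, 0.0486, 0.1489], [0.591, 0.0871, 0.166], [0.6207, 0.1176, 0.1751]]
gap_lever [[0.5882, -0.099, 0.1566], [0.5967, -0.0942, 0.1759], [0.6199, -0.0815, 0.1881]]
lever pts 95 [ 0.6008 -0.0927  0.1786] [[0.5877, -0.0991, 0.1645], [0.6201, -0.0822, 0.1884]]
```

```bash
cat >> fit.py <<'E'
print('----')
from scipy.ndimage import uniform_filter1d
def solve(top):
    best=None
    T=top[(top[:,2]>.144)]
    for yaw in np.radians(np.arange(-6,8,.25)):
        c,s=np.cos(yaw),np.sin(yaw)
        a=T[:,0]*c+T[:,1]*s; b=-T[:,0]*s+T[:,1]*c
        # sharpness of the back edge and the front edge: histogram entropy
        h=np.histogram(a,np.arange(.3,.85,.003))[0]
        sc=(np.diff(h.astype(float))**2).sum()
        if best is None or sc>best[0]: best=(sc,yaw,a,b)
    return best
for n in out:
    sc,yaw,a,b=solve(out[n]);
    k=(b<np.median(b)+.16)&(b>np.median(b)-.16)
    h,e=np.histogram(a[k],np.arange(.4,.75,.004));hb,eb=np.histogram(b,np.arange(-.45,.25,.005))
    def edges(h,e):
        t=np.median(h[h>5])/2; i=np.nonzero(h>t)[0]; return e[i[0]],e[i[-1]+1]
    print(n,np.degrees(yaw),edges(h,e),edges(hb,eb),[(round(float(x),3),int(y)) for x,y in zip(e,h) if y>0][-8:],[(round(float(x),3),int(y)) for x,y in zip(eb,hb)if y>0])
E
python3 fit.py | sed -n '/----/,$p'
```

```text
----
top 0.7500000000000001 (np.float64(0.5200000000000001), np.float64(0.6560000000000002)) (np.float64(-0.2999999999999999), np.float64(0.15500000000000053)) [(0.632, 88), (0.636, 76), (0.64, 80), (0.644, 74), (0.648, 59), (0.652, 54), (0.656, 18), (0.66, 6)] [(-0.4, 6), (-0.395, 7), (-0.39, 8), (-0.385, 9), (-0.38, 8), (-0.375, 11), (-0.37, 10), (-0.365, 9), (-0.36, 14), (-0.355, 7), (-0.35, 7), (-0.345, 10), (-0.34, 5), (-0.335, 4), (-0.33, 8), (-0.325, 6), (-0.3, 30), (-0.295, 65), (-0.29, 70), (-0.285, 78), (-0.28, 77), (-0.275, 60), (-0.27, 36), (-0.265, 39), (-0.26, 46), (-0.255, 42), (-0.25, 31), (-0.245, 30), (-0.24, 38), (-0.235, 26), (-0.23, 35), (-0.225, 43), (-0.22, 46), (-0.215, 38), (-0.21, 54), (-0.205, 42), (-0.2, 35), (-0.195, 54), (-0.19, 41), (-0.185, 35), (-0.18, 42), (-0.175, 57), (-0.17, 34), (-0.165, 42), (-0.16, 62), (-0.155, 36), (-0.15, 38), (-0.145, 57), (-0.14, 38), (-0.135, 33), (-0.13, 56), (-0.125, 42), (-0.12, 34), (-0.115, 51), (-0.11, 41), (-0.105, 26), (-0.1, 27), (-0.095, 47), (-0.09, 36), (-0.085, 35), (-0.08, 64), (-0.075, 34), (-0.07, 34), (-0
[... 1564 characters left out ...]
), (-0.135, 51), (-0.13, 58), (-0.125, 46), (-0.12, 38), (-0.115, 27), (-0.11, 28), (-0.105, 26), (-0.1, 27), (-0.095, 27), (-0.09, 30), (-0.085, 41), (-0.08, 36), (-0.075, 49), (-0.07, 38), (-0.065, 39), (-0.06, 42), (-0.055, 39), (-0.05, 40), (-0.045, 40), (-0.04, 36), (-0.035, 46), (-0.03, 28), (-0.025, 37), (-0.02, 42), (-0.015, 44), (-0.01, 35), (-0.005, 37), (0.0, 37), (0.005, 32), (0.01, 45), (0.015, 58), (0.02, 50), (0.025, 44), (0.03, 28), (0.035, 29), (0.04, 25), (0.045, 23), (0.05, 33), (0.055, 26), (0.06, 34), (0.065, 27), (0.07, 41), (0.075, 29), (0.08, 41), (0.085, 31), (0.09, 17), (0.095, 15), (0.1, 21), (0.105, 64), (0.11, 81), (0.115, 66), (0.12, 53), (0.125, 30), (0.13, 8)]
```

```bash
cat > fit2.py <<'E'
from h import *
from scipy.optimize import least_squares, minimize
# footprint-overlap fit: model of top points (z>.144): cover rect + cheeks (|y|200..225,x +-105)
def sd(p,x0,x1,y0,y1):
    dx=np.maximum(x0-p[:,0],p[:,0]-x1);dy=np.maximum(y0-p[:,1],p[:,1]-y1)
    return np.maximum(dx,dy)
for n in('top','side'):
    d=np.load(n+'0.npz')['d'];P,u,v=unproj(n,d,np.ones(d.shape,bool))
    k=(P[:,0]>.35)&(P[:,0]<.8)&(P[:,1]>-.42)&(P[:,1]<.3)&(P[:,2]>-.01)
    P=P[k]; inn=(P[:,2]>.143)&(P[:,2]<.16); o=P[:,2]<.13 
    def cost(a):
        c,s=np.cos(a[2]),np.sin(a[2]);q=P[:,:2]-a[:2];q=np.stack([q[:,0]*c+q[:,1]*s,-q[:,0]*s+q[:,1]*c],1)
        e=np.minimum(sd(q,-.030,.105,-.2,.2),np.minimum(sd(q,-.105,.105,-.225,-.2),sd(q,-.105,.105,.2,.225)))
        s_=1/(1+np.exp(-e/.0015))
        w=(np.abs(e)<.03)
        return (np.where(inn,s_,0)*w+np.where(o,1-s_,0)*w).sum()
    b=min((minimize(cost,[x,-.083,np.radians(y)],method='Nelder-Mead',options=dict(initial_simplex=[[x,-.083,np.radians(y)],[x+.01,-.083,np.radians(y)],[x,-.073,np.radians(y)],[x,-.083,np.radians(y+2)]])) for x in(.54,.55,.56) for y in(0,2,4)),key=lambda r:r.fun)
    x,y,w=b.x;c,s=np.cos(w),np.sin(w)
    R=np.array([[c,-s],[s,c]]);print(n,b.x[:2].round(4),np.degrees(w).round(2),b.fun,'stop',(R@[.05,-.042]+b.x[:2]).round(4))
    L=P[(P[:,2]>.165)&(P[:,2]<.2)&(abs(P[:,1]+.088)<.03)&(abs(P[:,0]-.6)<.04)]
    l=(L[:,:2]-b.x[:2])@R; print('lever in press, pctl',np.percentile(l,[3,50,97],axis=0).round(4).tolist(), 'q~',np.percentile(l[:,1],[3,97]).mean()+.042)
E
python3 fit2.py
```

```text
top [ 0.5529 -0.0651] 3.46 340.15445017737306 stop [ 0.6053 -0.104 ]
lever in press, pctl [[0.0311, -0.0354], [0.0459, -0.0264], [0.0617, -0.0189]] q~ 0.01481929821963875
side [ 0.559  -0.0585] 3.3 750.6995257250852 stop [ 0.6113 -0.0975]
lever in press, pctl [[0.0261, -0.0432], [0.0386, -0.038], [0.0599, -0.0254]] q~ 0.007673715312713991
```

Request:
jog_arm([
  [[0, 0, -0.3, 0, 0, -0.56], [0, 0, -0.3, 0, 0, -0.56], [0, 0, -0.3, 0, 0, -0.56], [0, 0, -0.3, 0, 0, -0.56], [0, 0, -0.3, 0, 0, -0.56], [0, 0, 0, 0, 0, 0]],
], grip=0.18)

```text
time_s: 1.1
position: [0.1944, 0.515, 0.2928]
tool_rot: [[-0.998, -0.06, 0.002], [-0.06, 0.998, 0.003], [-0.002, 0.003, -1.0]]
ft_force: [0.5, -0.1, 0.1]
grip_width: 0.05
```

```bash
cat > go.py <<'E'
from h import *
import sys
s=env.observe();R=s['tool_rot'];p=s['position']
t=np.array([float(x) for x in sys.argv[1:4]])
print('t',s['time_s'],'p',p.round(4),'gw',s['grip_width'],'F',s['ft_force'].round(2))
y=np.radians(3.4);Rd=np.array([[-np.cos(y),-np.sin(y),0],[-np.sin(y),np.cos(y),0],[0,0,-1]]).T
print('shift units',((R.T@(t-p))/.04).round(3),'rot units',(cv2.Rodrigues(R.T@Rd)[0].ravel()/.15).round(3))
E
python3 go.py 0.602 -0.089 0.27
```

```text
t 1.1 p [0.1944 0.515  0.2928] gw 0.050043183786247655 F [ 0.5  -0.12  0.14]
shift units [ -9.266 -15.684   0.547] rot units [0.017 0.012 0.004]
```

Request:
jog_arm([
  [[-0.46, -0.78, 0, 0, 0, 0], [-0.46, -0.78, 0, 0, 0, 0], [-0.46, -0.78, 0, 0, 0, 0], [-0.46, -0.78, 0, 0, 0, 0], [-0.46, -0.78, 0, 0, 0, 0], [-0.46, -0.78, 0, 0, 0, 0], [-0.46, -0.78, 0, 0, 0, 0], [-0.46, -0.78, 0, 0, 0, 0], [-0.46, -0.78, 0, 0, 0, 0], [-0.46, -0.78, 0, 0, 0, 0]],
])

```text
time_s: 2.1
position: [0.3967, 0.2126, 0.2907]
tool_rot: [[-0.998, -0.057, -0.001], [-0.057, 0.998, -0.0], [0.001, -0.0, -1.0]]
ft_force: [0.1, 0.3, 0.0]
grip_width: 0.0503
```

Request:
jog_arm([
  [[-0.46, -0.78, 0, 0, 0, 0], [-0.46, -0.78, 0, 0, 0, 0], [-0.46, -0.78, 0, 0, 0, 0], [-0.46, -0.78, 0, 0, 0, 0], [-0.46, -0.78, 0, 0, 0, 0], [-0.46, -0.78, 0, 0, 0, 0], [-0.46, -0.78, 0, 0, 0, 0], [-0.46, -0.78, 0, 0, 0, 0], [-0.4, -0.78, 0, 0, 0, 0], [0, 0, 0, 0, 0, 0]],
])

```text
time_s: 3.1
position: [0.577, -0.0599, 0.2893]
tool_rot: [[-0.999, -0.053, -0.002], [-0.053, 0.999, -0.0], [0.002, 0.0, -1.0]]
ft_force: [-0.5, 0.2, 0.1]
grip_width: 0.0504
```

```bash
python3 go.py 0.602 -0.089 0.162; python3 - <<'E'
from h import *
for n in('top','side'):
    im,d=vision.get_image(n);np.savez(n+'1.npz',im=im,d=d)
    r=[120,260,200,380] if n=='top' else [110,250,200,380]
    save(n+'1.png',cv2.resize(im[r[0]:r[1],r[2]:r[3]],None,fx=4.2,fy=4.2,interpolation=cv2.INTER_CUBIC))
E
```

```text
t 3.1 p [ 0.577  -0.0599  0.2893] gw 0.050436334208788826 F [-0.46  0.21  0.13]
shift units [-0.592 -0.759  3.182] rot units [ 0.    -0.013 -0.041]
```

View pics/side1.png

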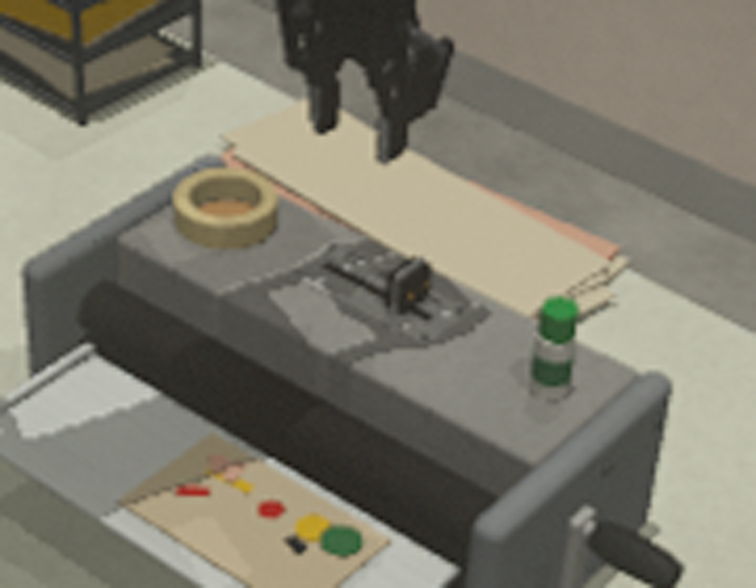

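View pics/top1.png

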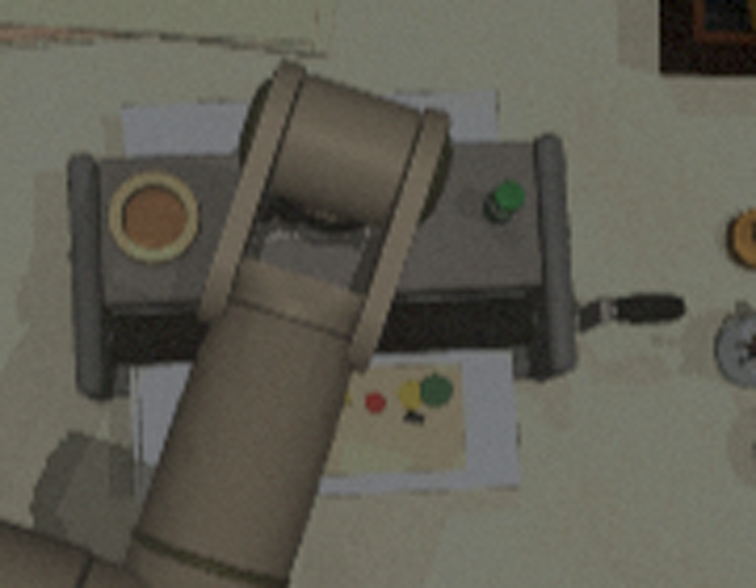

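```bash
python3 go.py 0.602 -0.089 0.21
```

```text
t 3.2 p [ 0.5757 -0.0569  0.2903] gw 0.05048051790030993 F [-0.72  0.46  0.01]
shift units [-0.615 -0.84   2.006] rot units [ 0.005 -0.01  -0.018]
```

Request:
jog_arm([
  [[-0.31, -0.42, 0.2, 0, 0, -0.02], [-0.3, -0.42, 0.3, 0, 0, 0], [0, 0, 0.5, 0, 0, 0], [0, 0, 0.5, 0, 0, 0], [0, 0, 0.5, 0, 0, 0], [0, 0, 0, 0, 0, 0], [0, 0, 0, 0, 0, 0]],
])

```text
time_s: 3.9
position: [0.6021, -0.0878, 0.2121]
tool_rot: [[-0.998, -0.063, 0.0], [-0.063, 0.998, -0.0], [-0.0, -0.0, -1.0]]
ft_force: [0.2, -0.7, 0.3]
grip_width: 0.0506
```

```bash
python3 go.py 0.602 -0.089 0.16; python3 - <<'E'
from h import *
n='side'
im,d=vision.get_image(n);np.savez(n+'2.npz',im=im,d=d)
r=[130,230,240,370]
save(n+'2.png',cv2.resize(im[r[0]:r[1],r[2]:r[3]],None,fx=6,fy=6,interpolation=cv2.INTER_CUBIC))
E
```

```text
t 3.9 p [ 0.6021 -0.0878  0.2121] gw 0.05062960226374666 F [ 0.16 -0.65  0.3 ]
shift units [ 0.005 -0.029  1.302] rot units [-0.001  0.003  0.022]
```

View pics/side2.png

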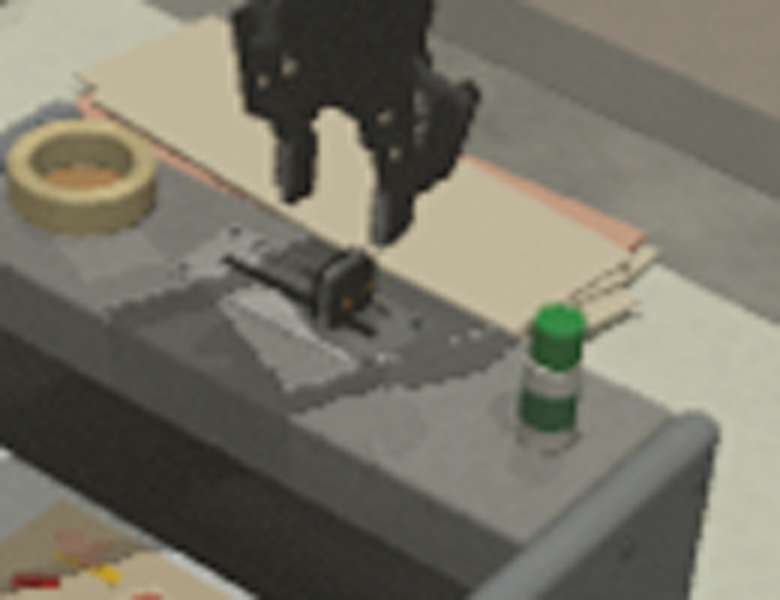

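```bash
python3 - <<'E'
from h import *
X=np.array([[.602,-.0878,.2121],[.602,-.0878,.189],[.602,-.089,.1516]])
print((proj('side',X)-[240,130])*6)
y=np.radians(3.4);t=np.array([-np.sin(y),np.cos(y),0])
print((proj('side',X[0]+np.array([[0,0,.006]])+np.outer([.025,-.025],t))-[240,130])*6)
E
```

```text
[[336.51177926 220.65997957]
 [333.93314999 257.55213152]
 [331.60544681 316.6974991 ]]
[[298.36285371 192.13340971]
 [376.75187482 230.12708177]]
```

Request:
jog_arm([
  [[0, 0, 0.2, 0, 0, 0], [0, 0, 0.2, 0, 0, 0], [0, 0, 0.2, 0, 0, 0], [0, 0, 0.2, 0, 0, 0], [0, -0.02, 0.2, 0, 0, 0], [0, 0, 0, 0, 0, 0]],
])

```text
time_s: 4.55
position: [0.6018, -0.0895, 0.1699]
tool_rot: [[-0.998, -0.062, -0.002], [-0.062, 0.998, 0.001], [0.002, 0.001, -1.0]]
ft_force: [0.4, 0.3, 0.6]
grip_width: 0.0505
```

Request:
jog_arm([
  [[0, 0, 0.15, 0, 0, 0], [0, 0, 0.15, 0, 0, 0], [0, 0, 0, 0, 0, 0], [0, 0, 0, 0, 0, 0]],
])

```text
time_s: 4.95
position: [0.6023, -0.0895, 0.1593]
tool_rot: [[-0.998, -0.062, 0.0], [-0.062, 0.998, -0.0], [-0.0, -0.0, -1.0]]
ft_force: [0.0, -0.7, 0.7]
grip_width: 0.0503
```

Request:
jog_arm([
  [[0, -0.1, 0, 0, 0, 0], [0, -0.1, 0, 0, 0, 0], [0, -0.05, 0, 0, 0, 0], [0, 0, 0, 0, 0, 0], [0, 0, 0, 0, 0, 0]],
])

```text
time_s: 5.45
position: [0.6029, -0.0996, 0.1593]
tool_rot: [[-0.998, -0.062, 0.0], [-0.062, 0.998, 0.0], [-0.0, 0.0, -1.0]]
ft_force: [0.5, 0.1, -0.0]
grip_width: 0.0502
```

Request:
jog_arm([
  [[0, -0.025, 0, 0, 0, 0], [0, -0.025, 0, 0, 0, 0], [0, 0, 0, 0, 0, 0]],
])

```text
time_s: 5.75
position: [0.603, -0.1015, 0.1593]
tool_rot: [[-0.998, -0.062, -0.0], [-0.062, 0.998, -0.0], [0.0, -0.0, -1.0]]
ft_force: [-0.5, 0.7, -0.1]
grip_width: 0.0504
```

Request:
jog_arm([
  [[0, -0.025, 0, 0, 0, 0], [0, -0.025, 0, 0, 0, 0], [0, 0, 0, 0, 0, 0]],
])

```text
time_s: 6.05
position: [0.6031, -0.1036, 0.1593]
tool_rot: [[-0.998, -0.062, 0.0], [-0.062, 0.998, -0.0], [-0.0, -0.0, -1.0]]
ft_force: [0.5, 0.1, 0.8]
grip_width: 0.0502
```

Request:
jog_arm([
  [[0, -0.025, 0, 0, 0, 0], [0, -0.025, 0, 0, 0, 0], [0, 0, 0, 0, 0, 0]],
])

```text
time_s: 6.35
position: [0.6032, -0.1053, 0.1593]
tool_rot: [[-0.998, -0.062, -0.0], [-0.062, 0.998, 0.0], [0.0, 0.001, -1.0]]
ft_force: [0.4, 1.6, 0.8]
grip_width: 0.0503
```

Request:
jog_arm([
  [[0, -0.025, 0, 0, 0, 0], [0, 0, 0, 0, 0, 0]],
])

```text
time_s: 6.55
position: [0.6033, -0.1059, 0.1593]
tool_rot: [[-0.998, -0.062, -0.0], [-0.062, 0.998, 0.001], [0.0, 0.001, -1.0]]
ft_force: [-0.6, 3.6, 0.7]
grip_width: 0.0503
```

Request:
jog_arm([
  [[0, -0.025, 0, 0, 0, 0], [0, 0, 0, 0, 0, 0]],
])

```text
time_s: 6.75
position: [0.6033, -0.1072, 0.1593]
tool_rot: [[-0.998, -0.062, -0.0], [-0.062, 0.998, 0.0], [0.0, 0.0, -1.0]]
ft_force: [0.3, 3.7, 1.0]
grip_width: 0.0504
```

Request:
jog_arm([
  [[0, -0.025, 0, 0, 0, 0], [0, 0, 0, 0, 0, 0]],
])

```text
time_s: 6.95
position: [0.6034, -0.1087, 0.1593]
tool_rot: [[-0.998, -0.062, 0.0], [-0.062, 0.998, -0.0], [0.0, -0.0, -1.0]]
ft_force: [0.3, 3.0, 0.5]
grip_width: 0.0507
```

Request:
jog_arm([
  [[0, -0.025, 0, 0, 0, 0], [0, 0, 0, 0, 0, 0]],
])

```text
time_s: 7.15
position: [0.6035, -0.1099, 0.1593]
tool_rot: [[-0.998, -0.062, -0.0], [-0.062, 0.998, -0.001], [0.0, -0.001, -1.0]]
ft_force: [-0.2, 1.3, 0.6]
grip_width: 0.0504
```

Request:
jog_arm([
  [[0, -0.025, 0, 0, 0, 0], [0, 0, 0, 0, 0, 0]],
])

```text
time_s: 7.35
position: [0.6036, -0.1109, 0.1593]
tool_rot: [[-0.998, -0.062, 0.0], [-0.062, 0.998, -0.001], [0.0, -0.001, -1.0]]
ft_force: [-0.3, 1.0, 0.9]
grip_width: 0.05
```

Request:
jog_arm([
  [[0, -0.025, 0, 0, 0, 0], [0, 0, 0, 0, 0, 0]],
])

```text
time_s: 7.55
position: [0.6037, -0.1119, 0.1593]
tool_rot: [[-0.998, -0.062, 0.0], [-0.062, 0.998, -0.001], [-0.0, -0.001, -1.0]]
ft_force: [-0.0, 0.2, 0.4]
grip_width: 0.0502
```

Request:
jog_arm([
  [[0, -0.025, 0, 0, 0, 0], [0, 0, 0, 0, 0, 0]],
])

```text
time_s: 7.75
position: [0.6037, -0.1128, 0.1593]
tool_rot: [[-0.998, -0.062, 0.0], [-0.062, 0.998, -0.0], [-0.0, -0.0, -1.0]]
ft_force: [-0.3, 1.3, -0.2]
grip_width: 0.0503
```

Request:
jog_arm([
  [[0, -0.025, 0, 0, 0, 0], [0, -0.025, 0, 0, 0, 0], [0, 0, 0, 0, 0, 0]],
])

```text
time_s: 8.05
position: [0.6038, -0.1146, 0.1593]
tool_rot: [[-0.998, -0.062, 0.0], [-0.062, 0.998, -0.0], [-0.0, -0.0, -1.0]]
ft_force: [-0.4, 0.1, -0.3]
grip_width: 0.0506
```

```bash
python3 - <<'E'
from h import *
n='side'
im,d=vision.get_image(n);np.savez(n+'3.npz',im=im,d=d)
r=[130,230,240,370]
save(n+'3.png',cv2.resize(im[r[0]:r[1],r[2]:r[3]],None,fx=6,fy=6,interpolation=cv2.INTER_CUBIC))
print(env.observe()['ft_force'],env.observe()['position'])
E
```

```text
[ 0.72146049 -0.68102321 -0.51956379] [ 0.60383412 -0.11456028  0.15931876]
```

View pics/side3.png

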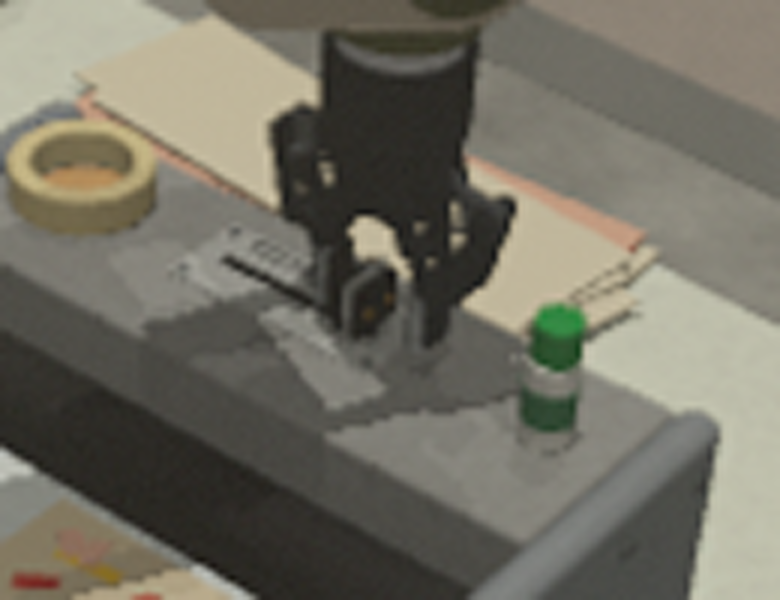

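Request:
jog_arm([
  [[0, -0.025, 0, 0, 0, 0], [0, -0.025, 0, 0, 0, 0], [0, -0.025, 0, 0, 0, 0], [0, 0, 0, 0, 0, 0]],
])

```text
time_s: 8.5
position: [0.604, -0.1176, 0.1593]
tool_rot: [[-0.998, -0.062, 0.0], [-0.062, 0.998, -0.0], [-0.0, -0.0, -1.0]]
ft_force: [-0.3, 0.7, -0.5]
grip_width: 0.0502
```

Request:
jog_arm([
  [[0, -0.025, 0, 0, 0, 0], [0, 0, 0, 0, 0, 0]],
])

```text
time_s: 8.7
position: [0.6041, -0.1186, 0.1593]
tool_rot: [[-0.998, -0.062, 0.0], [-0.062, 0.998, -0.0], [-0.0, -0.0, -1.0]]
ft_force: [-0.7, 0.1, 0.7]
grip_width: 0.0502
```

Request:
jog_arm([
  [[0, -0.015, 0, 0, 0, 0], [0, 0, 0, 0, 0, 0]],
])

```text
time_s: 8.9
position: [0.6041, -0.119, 0.1593]
tool_rot: [[-0.998, -0.062, 0.0], [-0.062, 0.998, 0.0], [-0.0, 0.0, -1.0]]
ft_force: [-0.5, -0.0, 0.1]
grip_width: 0.0504
```

Request:
jog_arm([
  [[0, -0.015, 0, 0, 0, 0], [0, 0, 0, 0, 0, 0]],
])

```text
time_s: 9.1
position: [0.6041, -0.1191, 0.1593]
tool_rot: [[-0.998, -0.062, -0.0], [-0.062, 0.998, 0.001], [0.0, 0.001, -1.0]]
ft_force: [-0.4, 3.4, 1.2]
grip_width: 0.0501
```

Request:
jog_arm([
  [[0, -0.01, 0, 0, 0, 0], [0, 0, 0, 0, 0, 0]],
])

```text
time_s: 9.3
position: [0.6041, -0.1191, 0.1593]
tool_rot: [[-0.998, -0.063, -0.0], [-0.063, 0.998, 0.002], [0.0, 0.002, -1.0]]
ft_force: [0.7, 6.4, 1.3]
grip_width: 0.0502
```

Request:
jog_arm([
  [[0, -0.01, 0, 0, 0, 0], [0, 0, 0, 0, 0, 0]],
])

```text
time_s: 9.5
position: [0.6041, -0.1192, 0.1593]
tool_rot: [[-0.998, -0.063, -0.0], [-0.063, 0.998, 0.002], [0.0, 0.002, -1.0]]
ft_force: [-0.7, 7.5, 0.3]
grip_width: 0.0505
```

Request:
jog_arm([
  [[0, 0.05, 0, 0, 0, 0], [0, 0.15, 0, 0, 0, 0], [0, 0.2, 0, 0, 0, 0], [0, 0.2, 0, 0, 0, 0], [0, 0.1, 0, 0, 0, 0], [0, 0, 0, 0, 0, 0], [0, 0, 0, 0, 0, 0]],
])

```text
time_s: 10.2
position: [0.6025, -0.0925, 0.1594]
tool_rot: [[-0.998, -0.062, 0.0], [-0.062, 0.998, -0.0], [-0.0, -0.0, -1.0]]
ft_force: [0.6, 0.5, -0.2]
grip_width: 0.0508
```

Request:
jog_arm([
  [[0, 0.025, 0, 0, 0, 0], [0, 0.025, 0, 0, 0, 0], [0, 0.025, 0, 0, 0, 0], [0, 0, 0, 0, 0, 0]],
])

```text
time_s: 10.6
position: [0.6022, -0.0895, 0.1593]
tool_rot: [[-0.998, -0.062, -0.0], [-0.062, 0.998, -0.0], [0.0, -0.0, -1.0]]
ft_force: [0.7, 0.2, 0.3]
grip_width: 0.0504
```

Request:
jog_arm([
  [[0, 0.025, 0, 0, 0, 0], [0, 0.025, 0, 0, 0, 0], [0, 0, 0, 0, 0, 0]],
])

```text
time_s: 10.9
position: [0.6021, -0.0874, 0.1593]
tool_rot: [[-0.998, -0.062, -0.0], [-0.062, 0.998, -0.0], [0.0, -0.0, -1.0]]
ft_force: [0.2, 0.4, -0.1]
grip_width: 0.0505
```

Request:
jog_arm([
  [[0, 0.025, 0, 0, 0, 0], [0, 0, 0, 0, 0, 0]],
])

```text
time_s: 11.1
position: [0.6021, -0.0867, 0.1593]
tool_rot: [[-0.998, -0.062, 0.0], [-0.062, 0.998, -0.001], [-0.0, -0.001, -1.0]]
ft_force: [0.8, -0.3, -0.6]
grip_width: 0.0501
```

Request:
jog_arm([
  [[0, 0.025, 0, 0, 0, 0], [0, 0, 0, 0, 0, 0]],
])

```text
time_s: 11.3
position: [0.6021, -0.0863, 0.1593]
tool_rot: [[-0.998, -0.062, 0.0], [-0.062, 0.998, -0.002], [-0.0, -0.002, -1.0]]
ft_force: [0.6, -5.6, -1.3]
grip_width: 0.0504
```

Request:
jog_arm([
  [[0, 0.025, 0, 0, 0, 0], [0, 0, 0, 0, 0, 0]],
])

```text
time_s: 11.5
position: [0.602, -0.0852, 0.1593]
tool_rot: [[-0.998, -0.062, 0.0], [-0.062, 0.998, -0.001], [-0.0, -0.001, -1.0]]
ft_force: [0.2, -5.1, -0.5]
grip_width: 0.0507
```

Request:
jog_arm([
  [[0, 0.025, 0, 0, 0, 0], [0, 0, 0, 0, 0, 0]],
])

```text
time_s: 11.7
position: [0.6019, -0.0838, 0.1593]
tool_rot: [[-0.998, -0.062, 0.0], [-0.062, 0.998, -0.0], [-0.0, -0.0, -1.0]]
ft_force: [0.4, -3.7, -1.2]
grip_width: 0.0506
```

Request:
jog_arm([
  [[0, 0.025, 0, 0, 0, 0], [0, 0, 0, 0, 0, 0]],
])

```text
time_s: 11.9
position: [0.6018, -0.0823, 0.1593]
tool_rot: [[-0.998, -0.062, -0.0], [-0.062, 0.998, 0.0], [-0.0, 0.0, -1.0]]
ft_force: [-0.3, -2.3, -0.6]
grip_width: 0.05
```

Request:
jog_arm([
  [[0, 0.025, 0, 0, 0, 0], [0, 0, 0, 0, 0, 0]],
])

```text
time_s: 12.1
position: [0.6018, -0.0811, 0.1593]
tool_rot: [[-0.998, -0.062, -0.0], [-0.062, 0.998, 0.001], [-0.0, 0.001, -1.0]]
ft_force: [0.4, -0.9, 0.6]
grip_width: 0.0505
```

Request:
jog_arm([
  [[0, 0.025, 0, 0, 0, 0], [0, 0, 0, 0, 0, 0]],
])

```text
time_s: 12.3
position: [0.6017, -0.0801, 0.1593]
tool_rot: [[-0.998, -0.062, 0.0], [-0.062, 0.998, 0.001], [-0.0, 0.001, -1.0]]
ft_force: [1.4, 0.1, -0.2]
grip_width: 0.0506
```

Request:
jog_arm([
  [[0, 0.025, 0, 0, 0, 0], [0, 0, 0, 0, 0, 0]],
])

```text
time_s: 12.5
position: [0.6016, -0.0791, 0.1593]
tool_rot: [[-0.998, -0.062, -0.0], [-0.062, 0.998, 0.0], [0.0, 0.001, -1.0]]
ft_force: [0.0, -0.0, 0.9]
grip_width: 0.0504
```

Request:
jog_arm([
  [[0, 0.025, 0, 0, 0, 0], [0, 0.025, 0, 0, 0, 0], [0, 0.025, 0, 0, 0, 0], [0, 0, 0, 0, 0, 0]],
])

```text
time_s: 12.9
position: [0.6014, -0.0763, 0.1593]
tool_rot: [[-0.998, -0.062, -0.0], [-0.062, 0.998, 0.0], [0.0, 0.0, -1.0]]
ft_force: [-0.3, -0.1, -0.1]
grip_width: 0.0503
```

Request:
jog_arm([
  [[0, 0.025, 0, 0, 0, 0], [0, 0.025, 0, 0, 0, 0], [0, 0.025, 0, 0, 0, 0], [0, 0, 0, 0, 0, 0]],
])

```text
time_s: 13.3
position: [0.6013, -0.0734, 0.1593]
tool_rot: [[-0.998, -0.062, 0.0], [-0.062, 0.998, 0.0], [-0.0, 0.0, -1.0]]
ft_force: [-0.2, -1.0, 1.1]
grip_width: 0.0503
```

Request:
jog_arm([
  [[0, 0.025, 0, 0, 0, 0], [0, 0.025, 0, 0, 0, 0], [0, 0, 0, 0, 0, 0]],
])

```text
time_s: 13.6
position: [0.6012, -0.0721, 0.1593]
tool_rot: [[-0.998, -0.062, 0.0], [-0.062, 0.998, -0.001], [-0.0, -0.001, -1.0]]
ft_force: [0.8, -4.9, -0.8]
grip_width: 0.05
```

Request:
jog_arm([
  [[0, 0.025, 0, 0, 0, 0], [0, 0, 0, 0, 0, 0]],
])

```text
time_s: 13.8
position: [0.6011, -0.071, 0.1593]
tool_rot: [[-0.998, -0.062, 0.0], [-0.062, 0.998, -0.001], [-0.0, -0.001, -1.0]]
ft_force: [0.4, -5.7, 0.4]
grip_width: 0.0504
```

Request:
jog_arm([
  [[0, 0.025, 0, 0, 0, 0], [0, 0, 0, 0, 0, 0]],
])

```text
time_s: 14.0
position: [0.601, -0.0695, 0.1593]
tool_rot: [[-0.998, -0.062, 0.0], [-0.062, 0.998, 0.0], [-0.0, 0.0, -1.0]]
ft_force: [-0.0, -2.5, -0.8]
grip_width: 0.0504
```

Request:
jog_arm([
  [[0, 0.025, 0, 0, 0, 0], [0, 0, 0, 0, 0, 0]],
])

```text
time_s: 14.2
position: [0.601, -0.0682, 0.1594]
tool_rot: [[-0.998, -0.062, 0.0], [-0.062, 0.998, 0.0], [-0.0, 0.0, -1.0]]
ft_force: [0.4, -2.7, 0.1]
grip_width: 0.0505
```

Contact came at −0.0726 as predicted. Crest 2 is at about −0.0656.

Request:
jog_arm([
  [[0, 0.025, 0, 0, 0, 0], [0, 0, 0, 0, 0, 0]],
])

```text
time_s: 14.4
position: [0.6009, -0.0671, 0.1593]
tool_rot: [[-0.998, -0.062, -0.0], [-0.062, 0.998, 0.001], [-0.0, 0.001, -1.0]]
ft_force: [0.4, -1.3, -0.6]
grip_width: 0.0504
```

Request:
jog_arm([
  [[0, 0.025, 0, 0, 0, 0], [0, 0, 0, 0, 0, 0]],
])

```text
time_s: 14.6
position: [0.6008, -0.0662, 0.1593]
tool_rot: [[-0.998, -0.062, 0.0], [-0.062, 0.998, 0.001], [-0.0, 0.001, -1.0]]
ft_force: [0.6, -0.1, 0.3]
grip_width: 0.0505
```

Request:
jog_arm([
  [[0, 0.025, 0, 0, 0, 0], [0, 0, 0, 0, 0, 0]],
])

```text
time_s: 14.8
position: [0.6007, -0.0652, 0.1593]
tool_rot: [[-0.998, -0.062, -0.0], [-0.062, 0.998, 0.001], [0.0, 0.001, -1.0]]
ft_force: [0.1, 0.4, 0.5]
grip_width: 0.0503
```

Request:
jog_arm([
  [[0, 0.025, 0, 0, 0, 0], [0, 0.025, 0, 0, 0, 0], [0, 0, 0, 0, 0, 0]],
])

```text
time_s: 15.1
position: [0.6006, -0.0633, 0.1593]
tool_rot: [[-0.998, -0.062, -0.0], [-0.062, 0.998, 0.0], [0.0, 0.0, -1.0]]
ft_force: [-0.8, 0.3, 0.6]
grip_width: 0.0503
```

Request:
jog_arm([
  [[0, 0.025, 0, 0, 0, 0], [0, 0.025, 0, 0, 0, 0], [0, 0, 0, 0, 0, 0]],
])

```text
time_s: 15.4
position: [0.6005, -0.0614, 0.1593]
tool_rot: [[-0.998, -0.062, -0.0], [-0.062, 0.998, 0.0], [0.0, 0.0, -1.0]]
ft_force: [-0.1, -0.2, 0.6]
grip_width: 0.0505
```

Click 2 done. Next contact is at about −0.0586, with crest 3 at −0.0516.

Request:
jog_arm([
  [[0, 0.025, 0, 0, 0, 0], [0, 0.025, 0, 0, 0, 0], [0, 0, 0, 0, 0, 0]],
])

```text
time_s: 15.7
position: [0.6004, -0.0594, 0.1593]
tool_rot: [[-0.998, -0.062, -0.0], [-0.062, 0.998, 0.0], [0.0, 0.0, -1.0]]
ft_force: [0.7, -0.3, 0.1]
grip_width: 0.0504
```

Request:
jog_arm([
  [[0, 0.025, 0, 0, 0, 0], [0, 0.025, 0, 0, 0, 0], [0, 0, 0, 0, 0, 0]],
])

```text
time_s: 16.0
position: [0.6003, -0.0582, 0.1593]
tool_rot: [[-0.998, -0.062, 0.0], [-0.062, 0.998, -0.001], [-0.0, -0.001, -1.0]]
ft_force: [-0.3, -4.6, -0.5]
grip_width: 0.0503
```

Request:
jog_arm([
  [[0, 0.025, 0, 0, 0, 0], [0, 0, 0, 0, 0, 0]],
])

```text
time_s: 16.2
position: [0.6003, -0.057, 0.1593]
tool_rot: [[-0.998, -0.062, 0.0], [-0.062, 0.998, -0.001], [-0.0, -0.001, -1.0]]
ft_force: [0.5, -4.2, -0.6]
grip_width: 0.0504
```

Request:
jog_arm([
  [[0, 0.025, 0, 0, 0, 0], [0, 0, 0, 0, 0, 0]],
])

```text
time_s: 16.4
position: [0.6002, -0.0555, 0.1594]
tool_rot: [[-0.998, -0.062, 0.0], [-0.062, 0.998, 0.0], [-0.0, 0.0, -1.0]]
ft_force: [-0.0, -3.3, -0.4]
grip_width: 0.0506
```

Request:
jog_arm([
  [[0, 0.025, 0, 0, 0, 0], [0, 0, 0, 0, 0, 0]],
])

```text
time_s: 16.6
position: [0.6001, -0.0542, 0.1593]
tool_rot: [[-0.998, -0.062, -0.0], [-0.062, 0.998, 0.001], [0.0, 0.001, -1.0]]
ft_force: [0.7, -2.1, -0.4]
grip_width: 0.0503
```

Request:
jog_arm([
  [[0, 0.025, 0, 0, 0, 0], [0, 0, 0, 0, 0, 0]],
])

```text
time_s: 16.8
position: [0.6, -0.0532, 0.1594]
tool_rot: [[-0.998, -0.062, 0.0], [-0.062, 0.998, 0.001], [-0.0, 0.001, -1.0]]
ft_force: [0.2, -1.2, -0.1]
grip_width: 0.0504
```

Request:
jog_arm([
  [[0, 0.025, 0, 0, 0, 0], [0, 0, 0, 0, 0, 0]],
])

```text
time_s: 17.0
position: [0.6, -0.0522, 0.1594]
tool_rot: [[-0.998, -0.062, 0.0], [-0.062, 0.998, 0.0], [-0.0, 0.0, -1.0]]
ft_force: [-0.0, -0.5, 0.3]
grip_width: 0.0507
```

Request:
jog_arm([
  [[0, 0.025, 0, 0, 0, 0], [0, 0, 0, 0, 0, 0]],
])

```text
time_s: 17.2
position: [0.5998, -0.0512, 0.1593]
tool_rot: [[-0.998, -0.062, -0.0], [-0.062, 0.998, 0.0], [0.0, 0.0, -1.0]]
ft_force: [-0.0, 0.1, 0.2]
grip_width: 0.0502
```

Request:
jog_arm([
  [[0, 0.02, 0, 0, 0, 0], [0, 0, 0, 0, 0, 0], [0, 0, 0, 0, 0, 0]],
])

```text
time_s: 17.5
position: [0.5998, -0.0507, 0.1593]
tool_rot: [[-0.998, -0.062, -0.0], [-0.062, 0.998, 0.0], [0.0, 0.0, -1.0]]
ft_force: [1.1, -1.1, 0.7]
grip_width: 0.0505
```

Request:
jog_arm([
  [[0, 0.025, 0, 0, 0, 0], [0, 0.025, 0, 0, 0, 0], [0, 0, 0, 0, 0, 0], [0, 0, 0, 0, 0, 0]],
])

```text
time_s: 17.9
position: [0.5997, -0.0487, 0.1593]
tool_rot: [[-0.998, -0.062, -0.0], [-0.062, 0.998, 0.0], [0.0, 0.0, -1.0]]
ft_force: [0.6, 1.1, 0.3]
grip_width: 0.0503
```

```bash
python3 - <<'E'
from h import *
n='side'
im,d=vision.get_image(n);np.savez(n+'4.npz',im=im,d=d)
r=[130,230,240,370]
save(n+'4.png',cv2.resize(im[r[0]:r[1],r[2]:r[3]],None,fx=6,fy=6,interpolation=cv2.INTER_CUBIC))
print(env.observe()['ft_force'],env.observe()['position'])
E
```

```text
[ 0.38872902 -0.39870261  0.01837476] [ 0.59971477 -0.04879166  0.15932188]
```

View pics/side4.png

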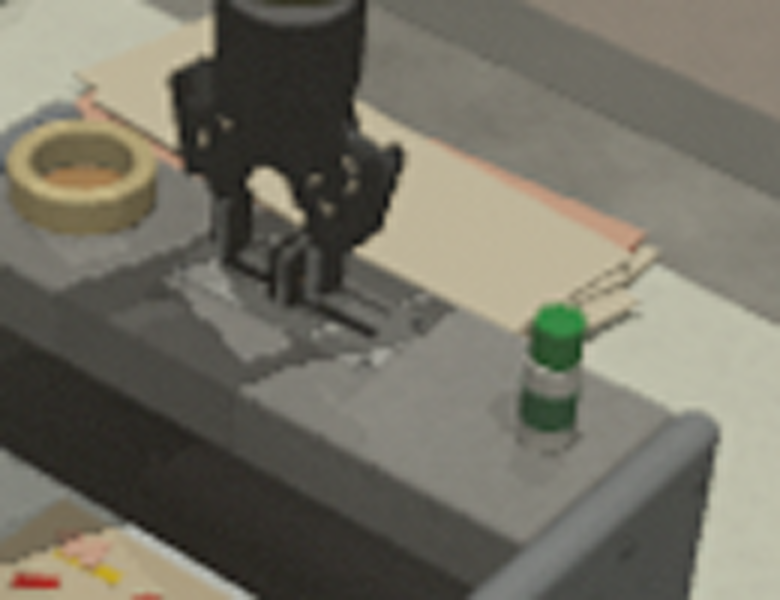

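Request:
jog_arm([
  [[0, -0.1, 0, 0, 0, 0], [0, -0.1, 0, 0, 0, 0], [0, 0, 0, 0, 0, 0], [0, 0, -0.2, 0, 0, 0], [0, 0, -0.3, 0, 0, 0], [0, 0, -0.4, 0, 0, 0], [0, 0, -0.5, 0, 0, 0], [0, 0, -0.6, 0, 0, 0], [0, 0, -0.6, 0, 0, 0], [0, 0, 0, 0, 0, 0]],
])

```text
time_s: 18.95
position: [0.6012, -0.0568, 0.268]
tool_rot: [[-0.998, -0.062, 0.008], [-0.062, 0.998, -0.002], [-0.007, -0.003, -1.0]]
ft_force: [0.2, 0.1, -0.3]
grip_width: 0.05
```

Request:
jog_arm([
  [[0.3, 0.5, -0.2, 0, 0, 0], [0.4, 0.7, 0, 0, 0, 0], [0.4, 0.7, 0, 0, 0, 0], [0.4, 0.7, 0, 0, 0, 0], [0.4, 0.7, 0, 0, 0, 0], [0.4, 0.7, 0, 0, 0, 0], [0.4, 0.7, 0, 0, 0, 0], [0.4, 0.7, 0, 0, 0, 0], [0.4, 0.5, 0, 0, 0, 0], [0, 0, 0, 0, 0, 0]],
])

```text
time_s: 19.95
position: [0.4438, 0.1719, 0.2717]
tool_rot: [[-0.998, -0.065, -0.0], [-0.065, 0.998, 0.0], [0.0, 0.0, -1.0]]
ft_force: [-0.0, 0.8, 0.0]
grip_width: 0.0506
```

```bash
python3 - <<'E'
from h import *
print(env.observe()['position'])
for n in('top','side'):
    im,d=vision.get_image(n);np.savez(n+'5.npz',im=im,d=d)
    r=[120,260,200,380] if n=='top' else [130,260,200,370]
    save(n+'5.png',cv2.resize(im[r[0]:r[1],r[2]:r[3]],None,fx=4.4,fy=4.2,interpolation=cv2.INTER_CUBIC))
    P,u,v=unproj(n,d,np.ones(d.shape,bool))
    L=P[(P[:,2]>.165)&(P[:,2]<.2)&(abs(P[:,1]+.061)<.03)&(abs(P[:,0]-.6)<.04)]
    print(n,len(L),np.percentile(L,[3,50,97],axis=0).round(4).tolist(),L.mean(0).round(4))
    # shift vs the first picture
    P0,_,_=unproj(n,np.load(n+'0.npz')['d'],np.ones(d.shape,bool))
    L0=P0[(P0[:,2]>.165)&(P0[:,2]<.2)&(abs(P0[:,1]+.089)<.03)&(abs(P0[:,0]-.6)<.04)]
    print('shift',(L.mean(0)-L0.mean(0)).round(4))
    for q in('glue_stick','tape_roll','collage_board'):
        for rr in spotter.trace(n,q)[:1]: print(q,rr['score'],rr['rect'])
E
```

```text
[0.44384325 0.17191442 0.27167048]
top 49 [[0.5843, -0.0702, 0.1675], [0.5994, -0.0622, 0.1871], [0.6154, -0.0548, 0.1944]] [ 0.5987 -0.0626  0.1855]
shift [-0.0017  0.0264  0.0013]
glue_stick 0.59 [315.1, 164.5, 326.0, 174.2]
tape_roll 0.63 [227.3, 161.9, 245.5, 187.0]
collage_board 0.62 [267.2, 207.5, 311.6, 231.9]
side 89 [[0.5866, -0.0713, 0.1655], [0.5983, -0.0659, 0.181], [0.6194, -0.0527, 0.1896]] [ 0.6003 -0.0643  0.179 ]
shift [-0.0009  0.0284 -0.0008]
glue_stick 0.71 [326.6, 179.2, 334.7, 205.2]
collage_board 0.8 [231.1, 216.4, 290.6, 256.4]
```

View pics/top5.png

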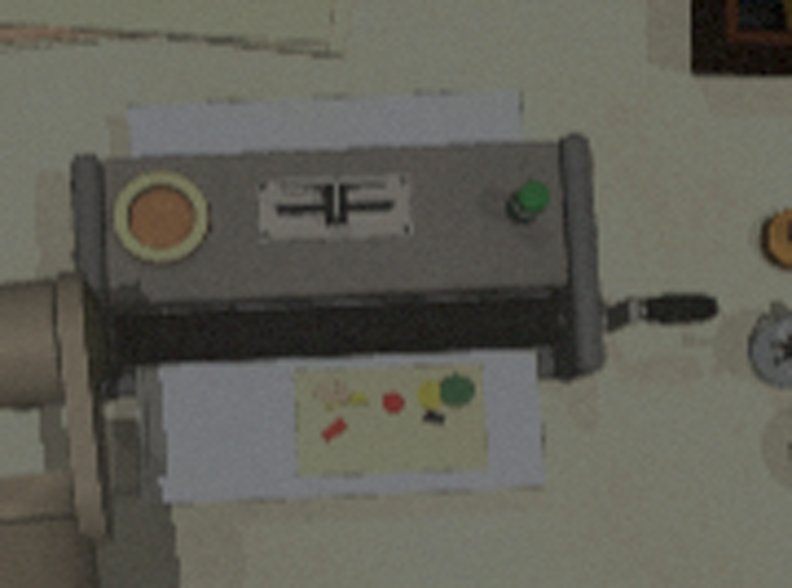

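View pics/side5.png

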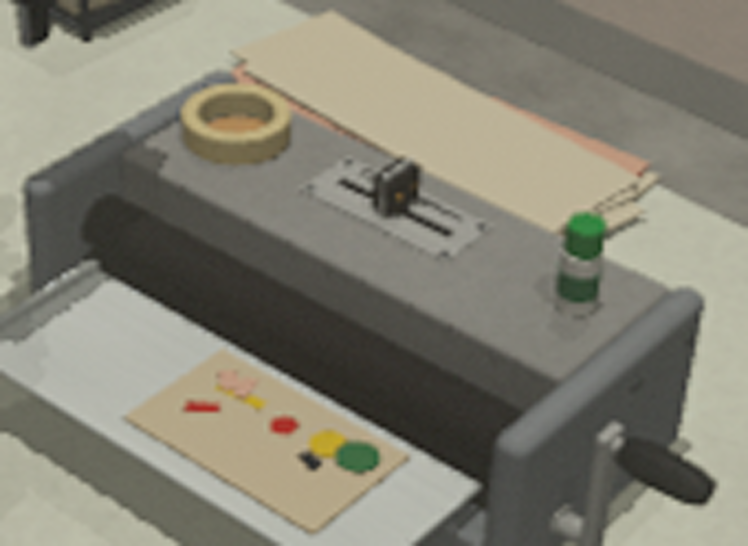

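```bash
python3 -c "
from h import *
s=env.observe();print(s['time_s'],s['ft_force'],s['qvel'].round(2));print(close_job())"
```

```text
20.35 [ 0.68951869 -1.14982079 -0.15429019] [ 0.24 -0.12  0.13  0.06 -0.05  0.19]
the job is handed in; nothing more can be done
None
```

The lever is seated in the third notch (about 42 mm from the stop), and the job was handed in at 20.35 s of the 58 s allowed.

- **To the closed stop:** I lowered the fingers, open 50 mm, around the lever so only one finger touched it at a time. It started in the second notch. I pushed it back until it jumped to the stop, then confirmed the stop by contact: about 7.5 N with no further movement.
- **Out to the third notch:** I pushed it out in 1 mm steps. Each of the three clicks showed the force rise to about 5–6 N and then drop to nothing at the crest. They came 14 mm apart, where predicted. I stopped about 3 mm past the third crest, short of where the seated lever would be, then backed off and lifted clear.

**Last checks:**
- **Lever position:** Both cameras show the lever mid-slot, 26 mm (top) and 28 mm (side) from its starting notch, against 28 mm expected.
- **Other things:** In the pictures, the tape roll, glue stick and collage lie where they did. The network did not report the tape roll in the last side picture, but it shows there by eye. I did not measure the knife, brayer, jar, pot or paperweight again; the arm stayed well away from the crank-side ones and passed high over the rest.
- **Early disagreement:** Fitting the press pose from the side camera put the lever about 7 mm from where the top camera did. I used the top camera, and the contact positions bore it out.

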